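# Swing the sample tray home on its pin and latch it

### The arm

A 6-joint arm with a two-finger parallel gripper is mounted at the origin on the work surface. World frame = base frame: x ahead of the robot, y to its left, z up, the work surface at z = 0. Lengths are in mm, angles in rad, forces in N, time in s.
With the tool pointing down it reaches from about 300 to 775 mm from the base axis. Payload 14.6 kg.
Tool frame: the origin (TCP) lies on the centre line of the jaws, within the pads' length; the fingertips stand ahead of it and the grasp point (between the pads) is the TCP (manip.tip_reach is the z of the fingertips in the tool frame, in mm); z points along the fingers, y is the direction in which the jaws open and shut (so a half turn about z gives the same grasp; the last joint's range is limited). The gripper opens to 94 mm and grips with 3 to 60 N. Pads are 16 mm wide; open, the fingers measure 119 mm over their backs; the gripper's body (75 mm by 177 mm) begins 78 mm behind the grasp point.
Start: joints at [-1.198, 0.3, 1.521, -0, 1.321, -0.067], TCP at [234.159, -497.653, 224.446] pointing down, gripper open.
Joint ranges: [-3.03, 3.03], [-0.79, 2.21], [0.23, 2.52], [-1.04, 4.18], [0, 3.07], [-2.55, 2.55]. Speed limits (rad/s): [2.22, 2.22, 2.57, 3.14, 3.14, 3.14].

### API

Orientations are given as [roll, pitch, yaw] about the fixed x, y, z axes, in that order (R = Rz(yaw) Ry(pitch) Rx(roll)).
In Python, from cell import manip, camera, search_frame, masks_of, tip_of gives the robot as it stands.
- The arm moves only by the tool send_rows, never from a script. Its argument "plan" is a list of rows, each an object with "travel": the shift along the tool's x, y, z in mm, a list of three; "delta_rot": the turn, a rotation vector about the tool's x, y, z in degrees, a list of three; "fingers": the gripper's target within -1 to 1 (shut at 1, half-way at 0, fully open at -1). In form: [{"travel": [dx, dy, dz], "delta_rot": [wx, wy, wz], "fingers": fingers}, ...]. A call has 1 to 20 rows; each row shifts and turns the commanded pose from where the row before left it, along the tool's axes as they then stand; what a row does not reach is not made up. A row lasts 1/8 s, in which the tool goes at most 62.5 mm and 10.7 degrees, less where a joint would pass 70% of its speed; a pose out of reach is approached as far as the arm can. A call is refused whole if a number of a shift passes 62.5 or a number of a turn 10.7, either way. A call with a gripper value outside its range is refused whole. The fingers move at their own pace and stop on an object; "grip_force" is the grip in N (left out, the last holds). Time passes only in rows, so rows that do not move let the fingers close. It gives the time, the measured TCP pose, the force and the opening at its end, in the units of the state.
- manip.read_state(): the state, without advancing time (a new reading comes with each control period).
- camera(name): name is "scene" or "top"; returns a dict with "color" (420x560x3 uint8, red, green, blue), "z_map" (420x560 float32, mm along the optical axis (not along the pixel's ray), 0 where there is no reading), "fov_y" (degrees; the focal length in pixels is half the picture's height over the tangent of half this angle, whatever the lens; pixels are square), "cx", "cy" (the principal point, pixels), "world_from_camera" (4x4, takes a point from camera to world coordinates). Camera axes: x right, y up, looking along -z (the intrinsics and any distortion apply to the point x, -y, -z); pixel columns grow to the right and rows downward; lengths in mm; the calibration is good to about 2 mm. A picture is of the moment at which its call begins.
- manip.sign_off(): hands the job in, once; it reports no verdict.
Trained networks look in the newest picture that a camera, given by its name, has taken for a name from the list of things; names that differ only in an ending like _2 or _b are one class to them, and where a whole thing is asked for, a point or a joint stands for the part that bears it (a point fixed in the world has none). Each returns a list of dicts, best first, with "confidence" (0 to 1); they miss things now and then, are a little off and sometimes report something else, mostly with a low value. They report only what shows in the picture. A call takes as long as a camera call.
- search_frame(name, camera): "at" ([x, y, z] in mm, in the coordinates of the camera as it stood for that picture, good to about 4 mm: the middle of the surface that is visible of it).
- masks_of(name, camera): "region" (420x560 bool, what is visible of it).
- tip_of(name, camera): "at" ([x, y, z] in mm, in the coordinates of the camera as it stood for that picture, good to about 4 mm: a listed point, or the origin of a listed thing).
The state is a dict: "clock": time; "joints": joint angles; "qd": joint speeds; "effort": joint torques, N m; "eef_pos": TCP position; "eef_rot": TCP orientation; "wrist_force": force on the tool from outside, world axes, zero at the start; "moment": the same for the moment, N m; "finger_gap": finger opening in mm.
Only numpy, scipy, OpenCV 4.12 (cv2) and the standard library are available. Lean on these libraries where they do the work, as an engineer would, in place of code of your own. Each camera call takes 0.05 s, during which the arm holds its last target. There are 200 camera calls.

### The job

Push the sample tray near its free corner so that it swings round on its pin until it bears on the sprung buffer, and press it firmly home there: about 10 newtons for a good second, and never more than 18 on the tray. Ease off slowly, then turn the latch lever fully closed across the tray's near edge and let go, with the tray still flat on its pin and the things standing around left where they are.

Things in the scene. Friction and masses are not known exactly. Their poses are not given: they have to be found in the camera images.
- dock: Fixed dock: an upright steel pin, 12 mm thick, 40 mm tall, and a cream base 75 mm high that starts 140 mm behind it (+y). Origin at the pin's foot, on the bench. x: along the docked tray, from pin to free end; y: level, from tray to buffer, the direction to press; z up. A grey L-shaped stop bracket, 8 to 28 mm high, bolted beside it, carries buffer and latch.
- buffer_mid (a point): Point on the dock where the tip of the buffer would be at the bracket's middle setting (dock x 187, y 25, z 16 mm). The true bracket, with buffer and latch, sits up to 12 mm either way along dock y, not measured here: find it by feel. The buffer is a rod with a 16 mm round rubber tip facing dock -y, sprung at about 6 N per mm over 12 mm; release it slowly or it kicks the tray away.
- tray: Aluminium tray 220 x 120 mm, 0.4 to 0.75 kg, loose on the bench, a hole near one corner over the dock's pin (1 mm play). Origin: underside, centre of that hole; x along its length, z up. It spans x -20 to 200, y -95 to 25 mm. Floor 8 mm; rims 25 mm high along y = -95, y = 25 and x = 200. Docked, its axes are within 0.065 rad of the dock's; it starts 0.35 to 0.65 rad clockwise of that.
- push_rim (a point): Point on the outer face of the tray's near rim, y = -95 mm, at tray x = 155 mm, 12.5 mm above the bench, by the free corner: push here along tray +y. The tray is slippery, slides at 1 to 3 N and stays where left, until its far rim (y = 25) meets the buffer. Over 18 N between fingers and tray, gripping included, is too rough.
- tubes (a point): Top centre of the block of tubes fixed on the tray, 96 mm above the bench: white foam with nine capped tubes, spanning tray x 26 to 120, y -81 to 11 mm. The free end of the tray, x over 125 mm, is bare.
- latch (a joint): Angle of the steel latch lever on its upright pivot, rad: 0 open, 1.57 fully closed at a stop; grows clockwise from above. Starts at 0 to 0.2. A flat L, 20 mm above the bench: a 40 mm arm with a 15 mm ball nose, and a 52 mm leg with the handle. Open, the arm points to dock -y and the leg to +x; closed, the arm points to -x, its nose pressing the docked tray's near rim, the leg to -y.
- pivot_mid (a point): Point on the dock where the latch's pivot would be at the bracket's middle setting (dock x 222, y -102, z 20 mm); the true one is up to 12 mm off along dock y, just as the buffer is. The handle is an upright grey round peg, 14 mm thick, 16 to 80 mm above the bench, 52 mm from the pivot; grip or push it. The lever turns at about 6 N there, 10 N at the last, and stays where left.
- jar: Bystander: small amber jar, 38 mm diameter, 60 mm tall, between the tray and the instrument base. Origin at the centre of its underside.
- reagent: Bystander: white bottle, 56 mm diameter, 120 mm tall, beyond the latch's end of the dock. Origin at the centre of its underside.
- foam_rack: Bystander: white foam rack of capped tubes, 100 x 150 x 94 mm, to the left. Origin at the centre of its underside.
- can: Bystander: aluminium can, 66 mm diameter, 90 mm tall, to the right. Origin at the centre of its underside.

How it is judged (in metres and radians):
On the way, in this order (a step that is already met when the one before it is completed fails the run):
1. the tray is swung home against the buffer and pressed there with over 7 N, at rest, for 0.3 s, with the latch not yet closed (contact force between the fingers and tray above 7 N and angle between the x axis of tray and the x axis of dock, either way round below 0.1 rad and angular speed of tray below 0.06 rad/s and value of joint latch below 1.2 rad), for 0.3 s.
2. the latch is turned fully closed (value of joint latch above 1.47 rad), for 0.2 s.
At the end, for the whole second after the job is handed in: The latch is at 1.47 rad or more (fully closed, within 0.1 rad) across the near edge of the tray; the tray's heading is within 0.09 rad of the dock's (the bracket setting accounts for 0.065), its hole within 5 mm of the pin, flat on the bench (raised under 4 mm, tilted under 0.04 rad), at rest (value of joint latch above 1.47 rad and angle between the x axis of tray and the x axis of dock, either way round below 0.09 rad and horizontal distance between tray and dock below 0.005 m and height (world z) of tray below 0.004 m and angle between tray's own z axis and vertical below 0.04 rad and linear speed of tray below 0.01 m/s and angular speed of tray below 0.05 rad/s); the robot touches nothing.
It fails at once if the fingers press on the tray with more than 18 N (contact force between the fingers and tray above 18 N).
It fails at once if the tray is lifted or tipped (height (world z) of tray above 0.015 m or angle between tray's own z axis and vertical above 0.12 rad).
It fails at once if a bystander is shifted more than 30 mm (distance of any of jar, reagent, foam_rack, can from where it was at the start of the episode above 0.03 m).
It also fails if it takes over 72 s, if anything falls off the work surface, if the arm or the gripper's body presses on something with over 40 N, if the wrist force passes 120 N, or if a joint passes its speed limit or range.

## Working session

There is one attempt and no reset: what is moved stays moved. The work goes in short steps, Python scripts to look and compute and a tool call to move; the robot and the scene stay as the last step left them, time stands still between calls to the robot, and variables do not carry over. Pictures are saved under pics/ and viewed, about 8 in all and at most 12, crops included, and the job is handed in when it is done.

Besides the shell and the picture viewer there is one more tool, called by a JSON object that holds its "name" and its "arguments", one argument or row to a line. send_rows: Moves the arm, as the interface text tells. Its arguments: {"type":"object","properties":{"plan":{"type":"array"},"grip_force":{"type":"number"}},"required":["plan"]}

```bash
mkdir -p pics; ls; cat > h.py <<'E'
import numpy as np, cv2
from cell import manip, camera, search_frame, masks_of, tip_of
def W(c,p): return (c["world_from_camera"]@np.r_[p,1])[:3]
def cloud(c):
    f=210/np.tan(np.radians(c["fov_y"]/2)); z=c["z_map"]
    v,u=np.mgrid[:420,:560]
    P=np.stack([(u-c["cx"])/f*z,-(v-c["cy"])/f*z,-z,np.ones_like(z)],-1)
    return (P@c["world_from_camera"].T)[...,:3]
E
python3 - <<'E'
from h import *
print(manip.read_state(), getattr(manip,'tip_reach',None))
ims=[]
for n in("scene","top"):
    c=camera(n); ims.append(c["color"]); print(n,c["fov_y"],c["cx"],c["cy"],[k for k in c], np.round(c["world_from_camera"],2).tolist())
    for t in("dock","buffer_mid","tray","push_rim","tubes","latch","pivot_mid","jar","reagent","foam_rack","can"):
        print(t,[(np.round(W(c,d["at"])).tolist(),round(d["confidence"],2)) for d in tip_of(t,n)[:2]])
    cv2.imwrite(f"pics/{n}0.png",c["color"][...,::-1]); np.save(f"{n}0.npy",cloud(c))
E
```

```text
pics
{'clock': 0.0, 'joints': array([-1.19762008e+00,  3.00461069e-01,  1.52155910e+00, -1.35487015e-05,
        1.32071262e+00, -6.66165911e-02]), 'qd': array([-0.00155828, -0.00036964, -0.00068915,  0.00154208, -0.00052345,
        0.00051153]), 'effort': array([ 1.05241812e-03, -5.31809485e+01, -3.52738595e+01,  7.08939414e-02,
        2.44259764e-02, -1.41385367e-04]), 'eef_pos': array([ 234.06355867, -497.44844049,  223.90112267]), 'eef_rot': array([-3.14045418e+00, -6.28013189e-05,  4.39796164e-01]), 'wrist_force': array([ 0.08795157, -0.21368372, -0.38511748]), 'moment': array([-0.00898023,  0.03111746, -0.04580522]), 'finger_gap': 93.95159801595005} 19.0
scene 44.66631045286611 282.41078995640737 212.2689881449699 ['color', 'z_map', 'fov_y', 'cx', 'cy', 'world_from_camera'] [[-0.45, -0.6, 0.66, 1536.74], [0.89, -0.3, 0.34, 451.26], [-0.0, 0.74, 0.68, 1054.61], [0.0, 0.0, 0.0, 1.0]]
dock [([662.0, 123.0, 1.0], 0.7), ([725.0, 71.0, -3.0], 0.48)]
buffer_mid []
tray [([660.0, 124.0, -4.0], 0.84)]
push_rim [([480.0, 74.0, 9.0], 0.72), ([649.0, -212.0, 0.0], 0.4)]
tubes [([580.0, 91.0, 94.0], 0.98)]Traceback (most recent call last):
  File "<stdin>", line 7, in <module>
ValueError: it knows: buffer_mid, can, dock, foam_rack, jar, pivot_mid, push_rim, reagent, tray, tubes
```

```bash

python3 - <<'E'
from h import *
for n in("scene","top"):
    c=camera(n); print(n,c["fov_y"],c["cx"],c["cy"],np.round(c["world_from_camera"],2).tolist())
    for t in("dock","buffer_mid","tray","push_rim","tubes","pivot_mid","jar","reagent","foam_rack","can"):
        print(t,[(np.round(W(c,d["at"])).tolist(),round(d["confidence"],2)) for d in tip_of(t,n)[:2]])
    try: print("latch",[(np.round(W(c,d["at"])).tolist(),round(d["confidence"],2)) for d in search_frame("latch",n)[:2]])
    except Exception as e: print(e)
    cv2.imwrite(f"pics/{n}0.png",c["color"][...,::-1]); np.save(f"{n}0.npy",cloud(c))
E
```

```text
scene 44.66631045286611 282.41078995640737 212.2689881449699 [[-0.45, -0.6, 0.66, 1536.74], [0.89, -0.3, 0.34, 451.26], [-0.0, 0.74, 0.68, 1054.61], [0.0, 0.0, 0.0, 1.0]]
dock [([660.0, 119.0, 1.0], 0.72)]
buffer_mid [([481.0, 76.0, 11.0], 0.51), ([579.0, 91.0, 99.0], 0.34)]
tray [([657.0, 124.0, -2.0], 0.88)]
push_rim [([483.0, 78.0, 10.0], 0.94), ([599.0, -496.0, -6.0], 0.53)]
tubes [([578.0, 91.0, 96.0], 0.76)]
pivot_mid []
jar [([723.0, 69.0, 1.0], 0.5)]
reagent [([652.0, -212.0, -2.0], 0.73), ([578.0, 90.0, 94.0], 0.67)]
foam_rack [([453.0, 444.0, 2.0], 0.7)]
can [([596.0, -495.0, -9.0], 0.87)]
latch [([519.0, -108.0, 28.0], 0.53)]
top 48.29576043988126 280.96264312760275 213.13772767086317 [[-0.01, 0.99, -0.12, 432.37], [-1.0, -0.01, 0.01, -1.85], [0.01, 0.12, 0.99, 1496.66], [0.0, 0.0, 0.0, 1.0]]
dock [([662.0, 122.0, -3.0], 0.92), ([452.0, 441.0, -0.0], 0.24)]
buffer_mid []
tray [([666.0, 122.0, -2.0], 0.84)]
push_rim [([486.0, 71.0, 14.0], 0.77)]
tubes [([585.0, 94.0, 100.0], 0.81)]
pivot_mid []
jar [([729.0, 69.0, -1.0], 0.7)]
reagent [([656.0, -209.0, -2.0], 0.6)]
foam_rack [([450.0, 439.0, -0.0], 0.8)]
can [([603.0, -491.0, 1.0], 0.87)]
latch [([518.0, -84.0, 24.0], 0.64)]
```

View pics/top0.png

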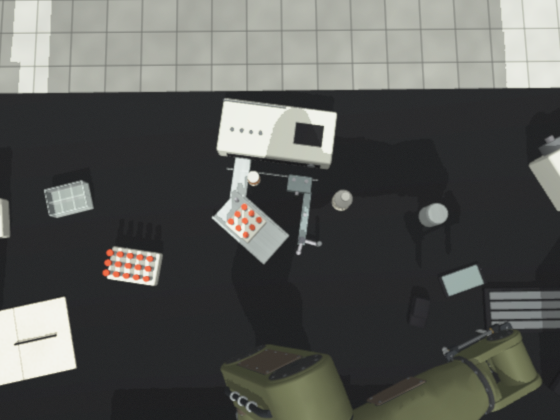

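View pics/scene0.png

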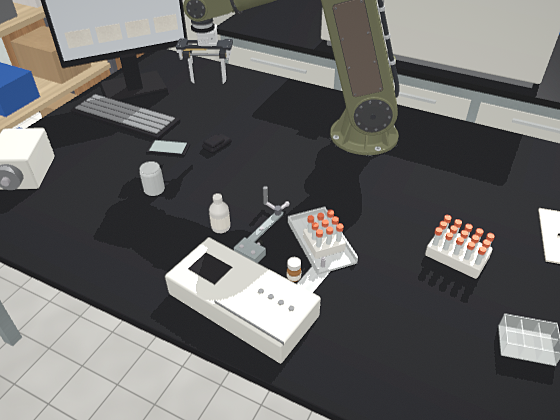

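```bash

python3 - <<'E'
from h import *
im=cv2.imread("pics/top0.png"); cv2.imwrite("pics/crop1.png",cv2.resize(im[90:275,195:365],None,fx=4,fy=4,interpolation=cv2.INTER_CUBIC)[:600])
cv2.imwrite("pics/crop1.png",cv2.resize(im[150:270,200:360],None,fx=5,fy=5,interpolation=cv2.INTER_CUBIC))
P=np.load("top0.npy").reshape(-1,3)
def box(m): 
    r=cv2.minAreaRect(P[m][:,:2].astype(np.float32)); return m.sum(),np.round(r[0],1),np.round(r[1],1),round(r[2],2),np.round(cv2.boxPoints(r)).tolist()
x,y,z=P.T
print("base",box((abs(z-75)<8)&(x>700)&(x<1000)&(y>-150)&(y<200)))
Q=np.load("scene0.npy").reshape(-1,3); 
for nm,A in(("top",P),("scene",Q)):
    x,y,z=A.T
    m=(z>35)&(z<90)&(x>430)&(x<580)&(y>-180)&(y<-40); print(nm,"handle",m.sum(),np.round(A[m].mean(0),1) if m.any() else 0, np.round(A[m][:12]).tolist())
    m=(z>4)&(z<35)&(x>430)&(x<780)&(y>-180)&(y<200)
    np.save(nm+"low.npy",A[m]); print(m.sum())
P0=Q; x,y,z=Q.T; P=Q
print("base scene",box((abs(z-75)<6)&(x>700)&(x<1000)&(y>-150)&(y<200)))
E
```

```text
base (np.int64(5335), array([869.1,   5.4]), array([337.1, 172.1]), 81.92, [[760.0, -149.0], [931.0, -174.0], [978.0, 160.0], [808.0, 184.0]])
top handle 22 [ 513.3 -125.9   71.5] [[530.0, -70.0, 35.0], [518.0, -125.0, 81.0], [518.0, -128.0, 80.0], [518.0, -131.0, 79.0], [517.0, -134.0, 79.0], [516.0, -123.0, 63.0], [515.0, -125.0, 77.0], [514.0, -128.0, 82.0], [514.0, -131.0, 81.0], [515.0, -134.0, 77.0], [512.0, -123.0, 64.0], [512.0, -125.0, 74.0]]
2688
scene handle 64 [ 516.4 -128.5   60. ] [[511.0, -138.0, 76.0], [518.0, -130.0, 84.0], [506.0, -134.0, 74.0], [509.0, -128.0, 79.0], [514.0, -136.0, 75.0], [516.0, -132.0, 78.0], [516.0, -128.0, 80.0], [512.0, -127.0, 77.0], [512.0, -123.0, 79.0], [519.0, -133.0, 76.0], [521.0, -129.0, 79.0], [517.0, -128.0, 77.0]]
2638
base scene (np.int64(7212), array([870.6,   6.3]), array([336.1, 172.1]), 82.01, [[762.0, -148.0], [932.0, -172.0], [979.0, 161.0], [809.0, 185.0]])
```

View pics/crop1.png

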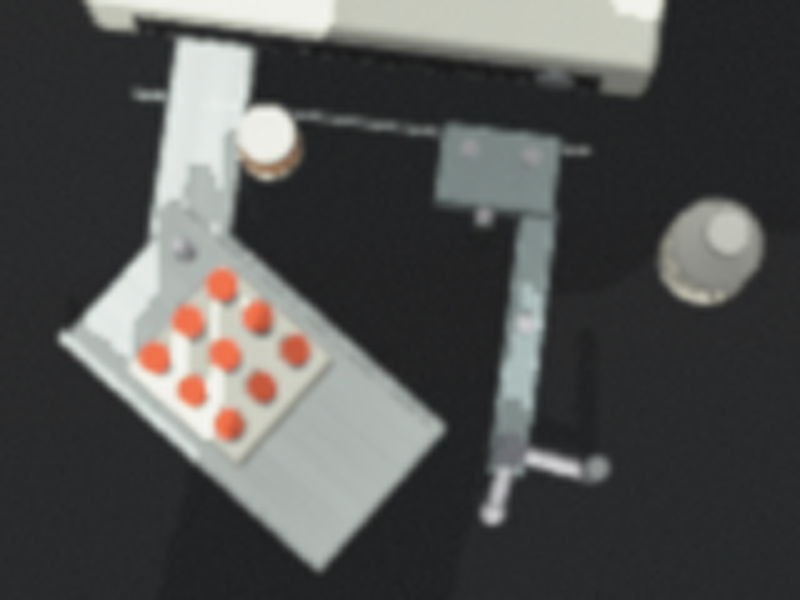

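```bash
cat >> h.py <<'E'
def ray(c,u,v,z):
    f=210/np.tan(np.radians(c["fov_y"]/2)); M=c["world_from_camera"]
    d=M[:3,:3]@np.array([(u-c["cx"])/f,-(v-c["cy"])/f,-1]); o=M[:3,3]; return o+d*(z-o[2])/d[2]
th=np.arctan2(-333,-47.5); DX=np.array([np.cos(th),np.sin(th)]); DY=np.array([-DX[1],DX[0]])
E
python3 - <<'E'
from h import *
c=camera("top")
pin=None
print("th",th)
for n,u,v,z in(("pin",183,248,40),("buf",485,217,20),("bracket corner",435,203,28),("br c2",550,214,28),("pivot",510,447,25),("nose",490,515,25),("peg",597,467,80),("trayfar corner",444,428,25),("tray near corner",320,570,25),("near hinge corner",62,338,25)):
    p=ray(c,200+u/5,150+v/5,z)
    if n=="pin": pin=p[:2]
    q=p[:2]-np.array([662,121.5])
    print(n,np.round(p,1),"dock",np.round([q@DX,q@DY],1))
E
```

```text
th -1.7124831648791383
pin [656.6 121.2  40. ] dock [ 1.  -5.3]
buf [677.3 -69.9  20. ] dock [187.3  42.1]
bracket corner [685.3 -37.9  28. ] dock [154.5  45.6]
br c2 [ 677.3 -110.9   28. ] dock [227.9  48. ]
pivot [529.7 -82.7  25. ] dock [ 220.8 -102.1]
nose [487.2 -69.3  25. ] dock [ 213.6 -146.1]
peg [ 513.2 -132.1   80. ] dock [ 272.1 -111.4]
trayfar corner [542.2 -41.4  25. ] dock [178.2 -95.6]
tray near corner [454.5  37.5  25. ] dock [ 112.5 -193.6]
near hinge corner [602.4 199.   25. ] dock [-68.3 -69.9]
```

{"name": "send_rows", "arguments": {
  "plan": [
    {"travel":[35,-34,0],"delta_rot":[0,0,0],"fingers":1},
    {"travel":[35,-34,0],"delta_rot":[0,0,0],"fingers":1},
    {"travel":[35,-34,0],"delta_rot":[0,0,0],"fingers":1},
    {"travel":[35,-34,0],"delta_rot":[0,0,0],"fingers":1},
    {"travel":[35,-34,0],"delta_rot":[0,0,0],"fingers":1},
    {"travel":[35,-34,0],"delta_rot":[0,0,0],"fingers":1},
    {"travel":[35,-34,0],"delta_rot":[0,0,0],"fingers":1},
    {"travel":[35,-34,0],"delta_rot":[0,0,0],"fingers":1},
    {"travel":[35,-34,0],"delta_rot":[0,0,0],"fingers":1},
    {"travel":[35,-34,0],"delta_rot":[0,0,0],"fingers":1},
    {"travel":[35,-34,0],"delta_rot":[0,0,0],"fingers":1},
    {"travel":[35,-34,0],"delta_rot":[0,0,0],"fingers":1},
    {"travel":[35,-34,0],"delta_rot":[0,0,0],"fingers":1},
    {"travel":[0,0,0],"delta_rot":[0,0,-10.2],"fingers":1},
    {"travel":[0,0,0],"delta_rot":[0,0,-10.2],"fingers":1},
    {"travel":[0,0,0],"delta_rot":[0,0,-10.2],"fingers":1},
    {"travel":[0,0,0],"delta_rot":[0,0,-10.2],"fingers":1},
    {"travel":[0,0,0],"delta_rot":[0,0,-10.2],"fingers":1},
    {"travel":[0,0,0],"delta_rot":[0,0,-10.2],"fingers":1},
    {"travel":[0,0,0],"delta_rot":[0,0,-10.2],"fingers":1}
  ]
}}

```text
clock: 4.05
eef_pos: [457.7, 96.0, 224.5]
eef_rot: [3.141, -0.0, 1.692]
wrist_force: [0.4, 0.2, -0.6]
finger_gap: 0.3
```

{"name": "send_rows", "arguments": {
  "plan": [
    {"travel":[0,0,0],"delta_rot":[0,0,-10.2],"fingers":1},
    {"travel":[0,0,0],"delta_rot":[0,0,-10.2],"fingers":1},
    {"travel":[0,0,0],"delta_rot":[0,0,-10.2],"fingers":1},
    {"travel":[0,0,0],"delta_rot":[0,0,-10.2],"fingers":1},
    {"travel":[0,0,0],"delta_rot":[0,0,0],"fingers":1},
    {"travel":[0,0,0],"delta_rot":[0,0,0],"fingers":1}
  ]
}}

```text
clock: 4.8
eef_pos: [457.7, 96.0, 224.5]
eef_rot: [3.142, -0.0, 2.394]
wrist_force: [-0.2, -0.8, 0.4]
finger_gap: 0.4
```

{"name": "send_rows", "arguments": {
  "plan": [
    {"travel":[0,0,40],"delta_rot":[0,0,0],"fingers":1},
    {"travel":[0,0,40],"delta_rot":[0,0,0],"fingers":1},
    {"travel":[0,0,40],"delta_rot":[0,0,0],"fingers":1},
    {"travel":[0,0,40],"delta_rot":[0,0,0],"fingers":1},
    {"travel":[0,0,26],"delta_rot":[0,0,0],"fingers":1},
    {"travel":[0,0,10],"delta_rot":[0,0,0],"fingers":1},
    {"travel":[0,0,0],"delta_rot":[0,0,0],"fingers":1}
  ]
}}

```text
clock: 5.68
eef_pos: [457.8, 96.0, 28.6]
eef_rot: [-3.141, -0.0, 2.397]
wrist_force: [-0.4, -0.6, 0.4]
finger_gap: 0.5
```

```bash

python3 - <<'E'
from h import *
c=camera("scene"); cv2.imwrite("pics/s2.png",cv2.resize(c["color"][160:300,200:387,::-1],None,fx=4,fy=4,interpolation=cv2.INTER_CUBIC))
for t in("push_rim","tray"): print(t,[(np.round(W(c,d["at"])).tolist(),round(d["confidence"],2)) for d in tip_of(t,"scene")[:2]])
E
```

```text
push_rim [([482.0, 78.0, 14.0], 0.94)]
tray [([658.0, 126.0, -0.0], 0.59)]
```

View pics/s2.png

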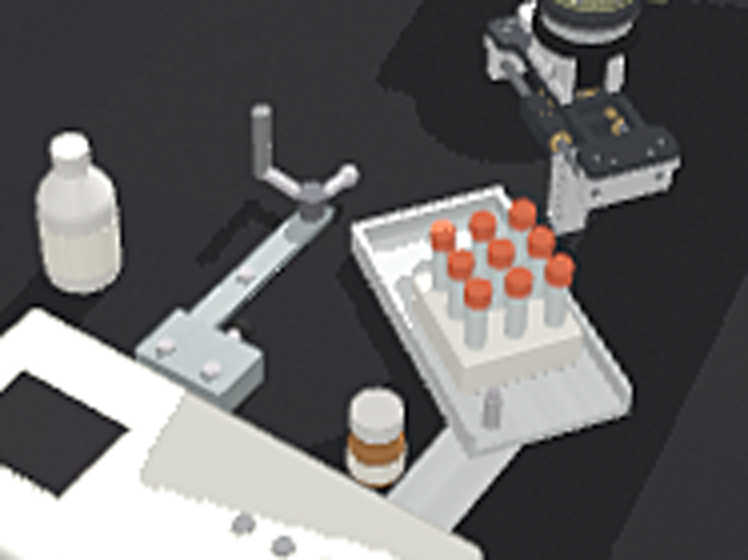

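{"name": "send_rows", "arguments": {
  "plan": [
    {"travel":[-6,0,0],"delta_rot":[0,0,0],"fingers":1},
    {"travel":[-6,0,0],"delta_rot":[0,0,0],"fingers":1},
    {"travel":[-6,0,0],"delta_rot":[0,0,0],"fingers":1},
    {"travel":[-1.5,0,0],"delta_rot":[0,0,0],"fingers":1},
    {"travel":[-1.5,0,0],"delta_rot":[0,0,0],"fingers":1},
    {"travel":[-1.5,0,0],"delta_rot":[0,0,0],"fingers":1},
    {"travel":[-1.5,0,0],"delta_rot":[0,0,0],"fingers":1},
    {"travel":[-1.5,0,0],"delta_rot":[0,0,0],"fingers":1},
    {"travel":[-1.5,0,0],"delta_rot":[0,0,0],"fingers":1}
  ]
}}

```text
clock: 6.95
eef_pos: [477.3, 77.7, 28.4]
eef_rot: [-3.141, -0.001, 2.398]
wrist_force: [-2.1, -0.2, -0.2]
finger_gap: 0.5
```

{"name": "send_rows", "arguments": {
  "plan": [
    {"travel":[-1.6,-1.1,0],"delta_rot":[0,0,-0.6],"fingers":1},
    {"travel":[-3.2,-2.2,0],"delta_rot":[0,0,-1.2],"fingers":1},
    {"travel":[-4.6,-3.1,0],"delta_rot":[0,0,-1.7],"fingers":1},
    {"travel":[-4.6,-3.1,0],"delta_rot":[0,0,-1.7],"fingers":1},
    {"travel":[-4.6,-3.1,0],"delta_rot":[0,0,-1.7],"fingers":1},
    {"travel":[-4.6,-3.1,0],"delta_rot":[0,0,-1.7],"fingers":1},
    {"travel":[-4.6,-3.1,0],"delta_rot":[0,0,-1.7],"fingers":1},
    {"travel":[-4.6,-3.1,0],"delta_rot":[0,0,-1.7],"fingers":1},
    {"travel":[-4.6,-3.1,0],"delta_rot":[0,0,-1.7],"fingers":1},
    {"travel":[-4.6,-3.1,0],"delta_rot":[0,0,-1.7],"fingers":1},
    {"travel":[-4.6,-3.1,0],"delta_rot":[0,0,-1.7],"fingers":1},
    {"travel":[-4.6,-3.1,0],"delta_rot":[0,0,-1.7],"fingers":1},
    {"travel":[-4.6,-3.1,0],"delta_rot":[0,0,-1.7],"fingers":1},
    {"travel":[-4.6,-3.1,0],"delta_rot":[0,0,-1.7],"fingers":1},
    {"travel":[-4.6,-3.1,0],"delta_rot":[0,0,-1.7],"fingers":1},
    {"travel":[-3.2,-2.2,0],"delta_rot":[0,0,-1.2],"fingers":1},
    {"travel":[-1.6,-1.1,0],"delta_rot":[0,0,-0.6],"fingers":1}
  ]
}}

```text
clock: 9.07
eef_pos: [513.2, 2.5, 28.4]
eef_rot: [3.142, -0.0, 2.847]
wrist_force: [-0.8, 1.4, 0.7]
finger_gap: 0.6
```

```bash

python3 - <<'E'
from h import *
c=camera("scene"); cv2.imwrite("pics/s3.png",cv2.resize(c["color"][160:300,200:387,::-1],None,fx=4,fy=4,interpolation=cv2.INTER_CUBIC))
p=manip.read_state(); q=p["eef_pos"][:2]-[660,121.5]; print(q@DX,q@DY, p["wrist_force"])
E
```

```text
138.62160751049194 -128.38895687892523 [ 0.09797755 -0.26541428  0.65570837]
```

View pics/s3.png

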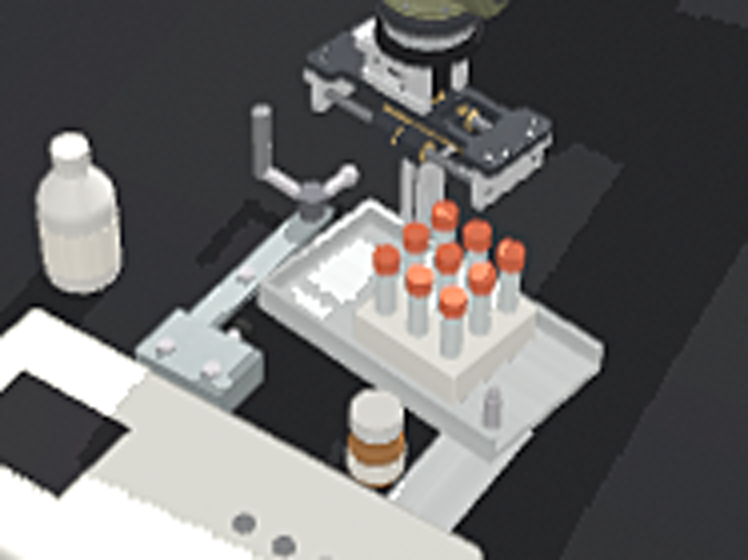

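{"name": "send_rows", "arguments": {
  "plan": [
    {"travel":[-0.8,-0.5,0],"delta_rot":[0,0,-0.3],"fingers":1},
    {"travel":[-0.8,-0.5,0],"delta_rot":[0,0,-0.3],"fingers":1},
    {"travel":[-0.8,-0.5,0],"delta_rot":[0,0,-0.3],"fingers":1},
    {"travel":[-0.8,-0.5,0],"delta_rot":[0,0,-0.3],"fingers":1},
    {"travel":[-0.8,-0.5,0],"delta_rot":[0,0,-0.3],"fingers":1},
    {"travel":[-0.8,-0.5,0],"delta_rot":[0,0,-0.3],"fingers":1},
    {"travel":[-0.8,-0.5,0],"delta_rot":[0,0,-0.3],"fingers":1},
    {"travel":[-0.8,-0.5,0],"delta_rot":[0,0,-0.3],"fingers":1},
    {"travel":[-0.8,-0.5,0],"delta_rot":[0,0,-0.3],"fingers":1},
    {"travel":[-0.8,-0.5,0],"delta_rot":[0,0,-0.3],"fingers":1},
    {"travel":[-0.8,-0.5,0],"delta_rot":[0,0,-0.3],"fingers":1},
    {"travel":[-0.8,-0.5,0],"delta_rot":[0,0,-0.3],"fingers":1}
  ]
}}

```text
clock: 10.62
eef_pos: [520.9, -5.7, 28.5]
eef_rot: [3.142, 0.0, 2.91]
wrist_force: [-1.5, 0.4, 0.2]
finger_gap: 0.5
```

{"name": "send_rows", "arguments": {
  "plan": [
    {"travel":[-0.8,-0.5,0],"delta_rot":[0,0,-0.3],"fingers":1},
    {"travel":[-0.8,-0.5,0],"delta_rot":[0,0,-0.3],"fingers":1},
    {"travel":[-0.8,-0.5,0],"delta_rot":[0,0,-0.3],"fingers":1},
    {"travel":[-0.8,-0.5,0],"delta_rot":[0,0,-0.3],"fingers":1},
    {"travel":[-0.8,-0.5,0],"delta_rot":[0,0,-0.3],"fingers":1}
  ]
}}

```text
clock: 11.25
eef_pos: [524.2, -9.0, 28.4]
eef_rot: [3.142, -0.0, 2.936]
wrist_force: [-1.9, 0.4, 0.2]
finger_gap: 0.7
```

```bash

python3 - <<'E'
from h import *
c=camera("scene"); cv2.imwrite("pics/s4.png",cv2.resize(c["color"][205:265,230:310,::-1],None,fx=8,fy=8,interpolation=cv2.INTER_CUBIC))
c2=camera("top"); cv2.imwrite("pics/t4.png",cv2.resize(c2["color"][170:230,270:350,::-1],None,fx=8,fy=8,interpolation=cv2.INTER_CUBIC))
cv2.imwrite("pics/c4.png",cv2.resize(np.hstack([cv2.imread("pics/s4.png"),cv2.imread("pics/t4.png")]),None,fx=.62,fy=.62))
E
```

```text
(no output)
```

View pics/c4.png

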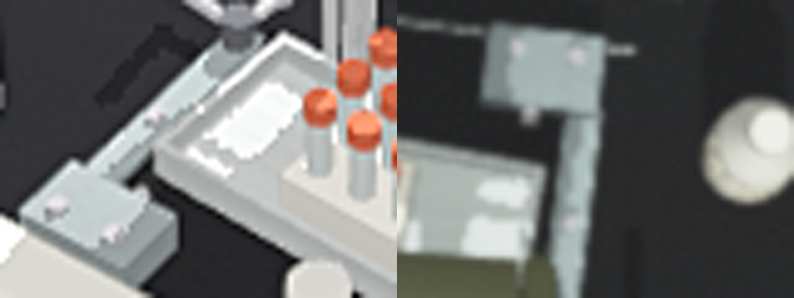

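{"name": "send_rows", "arguments": {
  "plan": [
    {"travel":[-0.8,-0.5,0],"delta_rot":[0,0,-0.3],"fingers":1},
    {"travel":[-0.8,-0.5,0],"delta_rot":[0,0,-0.3],"fingers":1}
  ]
}}

```text
clock: 11.6
eef_pos: [525.6, -10.3, 28.5]
eef_rot: [3.142, -0.0, 2.946]
wrist_force: [-0.7, 0.6, 0.6]
finger_gap: 0.7
```

```bash
python3 -c "
from h import *
s=manip.read_state(); print(s['eef_pos'],s['wrist_force'])
f=s['wrist_force']
print(f[:2]@DY)"
```

```text
[525.59656129 -10.28837344  28.45978605] [-0.66217113  0.60818896  0.6071782 ]
-0.741419981425959
```

Force of contact shows directly as wrist x force. Continue in 1.6 mm steps.

{"name": "send_rows", "arguments": {
  "plan": [
    {"travel":[-0.8,-0.5,0],"delta_rot":[0,0,-0.3],"fingers":1},
    {"travel":[-0.8,-0.5,0],"delta_rot":[0,0,-0.3],"fingers":1}
  ]
}}

```text
clock: 11.85
eef_pos: [527.0, -11.6, 28.4]
eef_rot: [-3.142, -0.0, 2.957]
wrist_force: [-1.1, 0.1, -0.4]
finger_gap: 0.5
```

{"name": "send_rows", "arguments": {
  "plan": [
    {"travel":[-0.8,-0.5,0],"delta_rot":[0,0,-0.3],"fingers":1},
    {"travel":[-0.8,-0.5,0],"delta_rot":[0,0,-0.3],"fingers":1}
  ]
}}

```text
clock: 12.1
eef_pos: [528.4, -12.8, 28.4]
eef_rot: [3.142, 0.0, 2.967]
wrist_force: [-2.3, 0.2, -0.4]
finger_gap: 0.3
```

{"name": "send_rows", "arguments": {
  "plan": [
    {"travel":[-0.8,-0.5,0],"delta_rot":[0,0,-0.3],"fingers":1},
    {"travel":[-0.8,-0.5,0],"delta_rot":[0,0,-0.3],"fingers":1}
  ]
}}

```text
clock: 12.35
eef_pos: [529.8, -14.1, 28.4]
eef_rot: [-3.142, 0.0, 2.978]
wrist_force: [-2.8, 0.4, 0.6]
finger_gap: 0.3
```

{"name": "send_rows", "arguments": {
  "plan": [
    {"travel":[-0.6,-0.4,0],"delta_rot":[0,0,-0.22],"fingers":1},
    {"travel":[-0.6,-0.4,0],"delta_rot":[0,0,-0.22],"fingers":1}
  ]
}}

```text
clock: 12.6
eef_pos: [530.8, -15.1, 28.4]
eef_rot: [3.142, -0.0, 2.985]
wrist_force: [-1.8, 0.4, 0.3]
finger_gap: 0.6
```

{"name": "send_rows", "arguments": {
  "plan": [
    {"travel":[-0.7,-0.4,0],"delta_rot":[0,0,-0.26],"fingers":1},
    {"travel":[-0.7,-0.4,0],"delta_rot":[0,0,-0.26],"fingers":1}
  ]
}}

```text
clock: 12.85
eef_pos: [532.1, -16.1, 28.4]
eef_rot: [-3.142, -0.0, 2.995]
wrist_force: [-2.4, 0.0, 0.1]
finger_gap: 0.6
```

{"name": "send_rows", "arguments": {
  "plan": [
    {"travel":[-0.7,-0.4,0],"delta_rot":[0,0,-0.26],"fingers":1},
    {"travel":[-0.7,-0.4,0],"delta_rot":[0,0,-0.26],"fingers":1}
  ]
}}

```text
clock: 13.1
eef_pos: [533.3, -17.1, 28.5]
eef_rot: [-3.142, -0.0, 3.004]
wrist_force: [-3.0, -0.9, 1.4]
finger_gap: 0.0
```

{"name": "send_rows", "arguments": {
  "plan": [
    {"travel":[-0.6,-0.4,0],"delta_rot":[0,0,-0.22],"fingers":1},
    {"travel":[-0.6,-0.4,0],"delta_rot":[0,0,-0.22],"fingers":1}
  ]
}}

```text
clock: 13.35
eef_pos: [534.3, -18.0, 28.4]
eef_rot: [3.142, -0.001, 3.011]
wrist_force: [-4.8, 1.4, 2.4]
finger_gap: 0.6
```

{"name": "send_rows", "arguments": {
  "plan": [
    {"travel":[-0.3,-0.2,0],"delta_rot":[0,0,-0.11],"fingers":1},
    {"travel":[-0.3,-0.2,0],"delta_rot":[0,0,-0.11],"fingers":1}
  ]
}}

```text
clock: 13.6
eef_pos: [534.6, -18.3, 28.3]
eef_rot: [3.141, -0.001, 3.015]
wrist_force: [-6.3, 1.9, 2.0]
finger_gap: 0.5
```

{"name": "send_rows", "arguments": {
  "plan": [
    {"travel":[-0.4,-0.2,0],"delta_rot":[0,0,-0.14],"fingers":1},
    {"travel":[-0.3,-0.2,0],"delta_rot":[0,0,-0.1],"fingers":1},
    {"travel":[0,0,0],"delta_rot":[0,0,0],"fingers":1}
  ]
}}

```text
clock: 13.98
eef_pos: [534.9, -18.7, 28.2]
eef_rot: [3.141, -0.002, 3.019]
wrist_force: [-6.7, 2.1, 3.4]
finger_gap: 0.4
```

{"name": "send_rows", "arguments": {
  "plan": [
    {"travel":[-0.4,0,0],"delta_rot":[0,0,0],"fingers":1},
    {"travel":[-0.4,0,0],"delta_rot":[0,0,0],"fingers":1},
    {"travel":[0,0,0],"delta_rot":[0,0,0],"fingers":1}
  ]
}}

```text
clock: 14.35
eef_pos: [535.2, -18.8, 28.1]
eef_rot: [3.142, -0.003, 3.019]
wrist_force: [-10.8, 1.8, 4.6]
finger_gap: 0.4
```

{"name": "send_rows", "arguments": {
  "plan": [
    {"travel":[0,0,0],"delta_rot":[0,0,0],"fingers":1},
    {"travel":[0,0,0],"delta_rot":[0,0,0],"fingers":1},
    {"travel":[0,0,0],"delta_rot":[0,0,0],"fingers":1},
    {"travel":[0,0,0],"delta_rot":[0,0,0],"fingers":1},
    {"travel":[0,0,0],"delta_rot":[0,0,0],"fingers":1},
    {"travel":[0,0,0],"delta_rot":[0,0,0],"fingers":1}
  ]
}}

```text
clock: 15.1
eef_pos: [535.2, -18.9, 28.1]
eef_rot: [3.142, -0.003, 3.019]
wrist_force: [-10.3, 2.3, 4.5]
finger_gap: 0.5
```

{"name": "send_rows", "arguments": {
  "plan": [
    {"travel":[0,0,0],"delta_rot":[0,0,0],"fingers":1},
    {"travel":[0,0,0],"delta_rot":[0,0,0],"fingers":1},
    {"travel":[0,0,0],"delta_rot":[0,0,0],"fingers":1},
    {"travel":[0,0,0],"delta_rot":[0,0,0],"fingers":1},
    {"travel":[0,0,0],"delta_rot":[0,0,0],"fingers":1},
    {"travel":[0,0,0],"delta_rot":[0,0,0],"fingers":1}
  ]
}}

```text
clock: 15.85
eef_pos: [535.2, -18.8, 28.1]
eef_rot: [3.142, -0.003, 3.019]
wrist_force: [-10.7, 1.0, 5.5]
finger_gap: 0.6
```

{"name": "send_rows", "arguments": {
  "plan": [
    {"travel":[0.15,0,0],"delta_rot":[0,0,0],"fingers":1},
    {"travel":[0.15,0,0],"delta_rot":[0,0,0],"fingers":1},
    {"travel":[0.15,0,0],"delta_rot":[0,0,0],"fingers":1},
    {"travel":[0.15,0,0],"delta_rot":[0,0,0],"fingers":1},
    {"travel":[0.15,0,0],"delta_rot":[0,0,0],"fingers":1},
    {"travel":[0.15,0,0],"delta_rot":[0,0,0],"fingers":1},
    {"travel":[0.15,0,0],"delta_rot":[0,0,0],"fingers":1},
    {"travel":[0.15,0,0],"delta_rot":[0,0,0],"fingers":1},
    {"travel":[0.15,0,0],"delta_rot":[0,0,0],"fingers":1},
    {"travel":[0.15,0,0],"delta_rot":[0,0,0],"fingers":1},
    {"travel":[0.15,0,0],"delta_rot":[0,0,0],"fingers":1},
    {"travel":[0.15,0,0],"delta_rot":[0,0,0],"fingers":1},
    {"travel":[0.15,0,0],"delta_rot":[0,0,0],"fingers":1},
    {"travel":[0.15,0,0],"delta_rot":[0,0,0],"fingers":1},
    {"travel":[0.15,0,0],"delta_rot":[0,0,0],"fingers":1},
    {"travel":[0.15,0,0],"delta_rot":[0,0,0],"fingers":1}
  ]
}}

```text
clock: 17.85
eef_pos: [534.3, -18.8, 28.6]
eef_rot: [3.142, 0.001, 3.019]
wrist_force: [-2.4, 1.3, -1.2]
finger_gap: 0.5
```

{"name": "send_rows", "arguments": {
  "plan": [
    {"travel":[0.15,0,0],"delta_rot":[0,0,0],"fingers":1},
    {"travel":[0.15,0,0],"delta_rot":[0,0,0],"fingers":1},
    {"travel":[0.15,0,0],"delta_rot":[0,0,0],"fingers":1},
    {"travel":[0.15,0,0],"delta_rot":[0,0,0],"fingers":1},
    {"travel":[0.15,0,0],"delta_rot":[0,0,0],"fingers":1},
    {"travel":[0.15,0,0],"delta_rot":[0,0,0],"fingers":1},
    {"travel":[0.15,0,0],"delta_rot":[0,0,0],"fingers":1},
    {"travel":[0.15,0,0],"delta_rot":[0,0,0],"fingers":1},
    {"travel":[0.5,0,0],"delta_rot":[0,0,0],"fingers":1},
    {"travel":[1,0,0],"delta_rot":[0,0,0],"fingers":1},
    {"travel":[5,0,0],"delta_rot":[0,0,0],"fingers":1},
    {"travel":[10,0,0],"delta_rot":[0,0,0],"fingers":1},
    {"travel":[10,0,-10],"delta_rot":[0,0,0],"fingers":1},
    {"travel":[0,0,-40],"delta_rot":[0,0,0],"fingers":1},
    {"travel":[0,0,-40],"delta_rot":[0,0,0],"fingers":1},
    {"travel":[0,0,-40],"delta_rot":[0,0,0],"fingers":1}
  ]
}}

```text
clock: 19.85
eef_pos: [505.9, -15.3, 160.5]
eef_rot: [-3.142, 0.001, 3.019]
wrist_force: [0.1, -0.2, 0.4]
finger_gap: 0.2
```

{"name": "send_rows", "arguments": {
  "plan": [
    {"travel":[0,0,0],"delta_rot":[0,0,10],"fingers":-0.2},
    {"travel":[0,0,0],"delta_rot":[0,0,10],"fingers":-0.2},
    {"travel":[0,0,0],"delta_rot":[0,0,10],"fingers":-0.2},
    {"travel":[0,0,0],"delta_rot":[0,0,10],"fingers":-0.2},
    {"travel":[0,0,0],"delta_rot":[0,0,10],"fingers":-0.2},
    {"travel":[0,0,0],"delta_rot":[0,0,10],"fingers":-0.2},
    {"travel":[0,0,0],"delta_rot":[0,0,10],"fingers":-0.2},
    {"travel":[0,0,0],"delta_rot":[0,0,10],"fingers":-0.2},
    {"travel":[0,0,0],"delta_rot":[0,0,10],"fingers":-0.2},
    {"travel":[0,0,0],"delta_rot":[0,0,10],"fingers":-0.2},
    {"travel":[0,0,0],"delta_rot":[0,0,0],"fingers":-0.2}
  ]
}}

```text
clock: 21.22
eef_pos: [506.1, -15.3, 159.0]
eef_rot: [3.141, -0.0, 1.275]
wrist_force: [-0.6, -0.5, 0.4]
finger_gap: 56.6
```

```bash

python3 - <<'E'
from h import *
s=manip.read_state(); print(s['eef_pos'],s['eef_rot'],s['clock'])
for n in("top","scene"):
    c=camera(n); P=cloud(c).reshape(-1,3); x,y,z=P.T
    m=(z>40)&(z<90)&(x>480)&(x<550)&(y>-160)&(y<-100); print(n,m.sum(),P[m].mean(0) if m.any() else 0)
    cv2.imwrite(f"pics/{n}5.png",cv2.resize(c["color"][165:265,200:340,::-1] if n=="top" else c["color"][160:300,200:387,::-1],None,fx=4,fy=4,interpolation=cv2.INTER_CUBIC))
t=s["eef_pos"][:2]; d=np.array([514.5,-130.5])-t; yw=s["eef_rot"][2]
print("tool travel",d@[np.cos(yw),np.sin(yw)],d@[np.sin(yw),-np.cos(yw)])
E
```

```text
[506.13045677 -15.28845294 159.02130565] [ 3.14106544e+00 -1.18156519e-04  1.27483850e+00] 21.225
top 21 [ 512.46841683 -128.63415785   72.59042361]
scene 58 [ 516.60047254 -128.43705282   62.53583058]
tool travel -107.76149164338742 41.60782075389191
```

View pics/scene5.png

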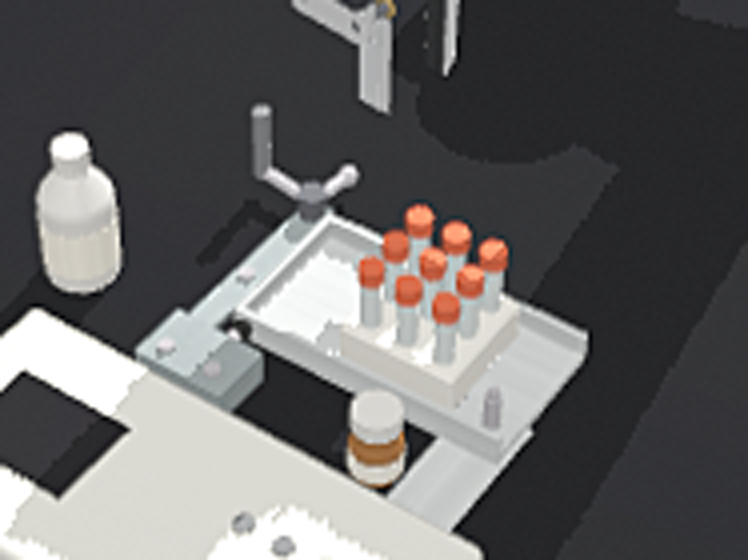

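{"name": "send_rows", "arguments": {
  "plan": [
    {"travel":[-27,10.4,0],"delta_rot":[0,0,0],"fingers":-0.2},
    {"travel":[-27,10.4,0],"delta_rot":[0,0,0],"fingers":-0.2},
    {"travel":[-27,10.4,0],"delta_rot":[0,0,0],"fingers":-0.2},
    {"travel":[-27,10.4,0],"delta_rot":[0,0,0],"fingers":-0.2},
    {"travel":[0,0,0],"delta_rot":[0,0,0],"fingers":-0.2},
    {"travel":[0,0,25],"delta_rot":[0,0,0],"fingers":-0.2},
    {"travel":[0,0,25],"delta_rot":[0,0,0],"fingers":-0.2},
    {"travel":[0,0,25],"delta_rot":[0,0,0],"fingers":-0.2},
    {"travel":[0,0,25],"delta_rot":[0,0,0],"fingers":-0.2},
    {"travel":[0,0,0],"delta_rot":[0,0,0],"fingers":-0.2}
  ]
}}

```text
clock: 22.58
eef_pos: [513.8, -129.7, 57.3]
eef_rot: [-3.138, -0.0, 1.276]
wrist_force: [-0.3, 0.0, -0.3]
finger_gap: 56.4
```

```bash

python3 - <<'E'
from h import *
s=manip.read_state(); print(s['eef_pos'],s['wrist_force'])
c=camera("scene");cv2.imwrite("pics/s6.png",cv2.resize(c["color"][150:250,220:340,::-1],None,fx=5,fy=5,interpolation=cv2.INTER_CUBIC))
E
```

```text
[ 513.77549988 -129.72531372   57.26523768] [-0.31740423  0.01722718 -0.32511485]
```

View pics/s6.png

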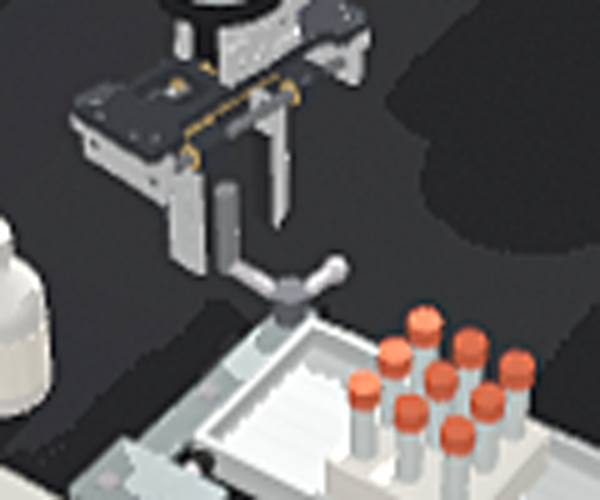

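The peg (227,225) stands between the fingers (188 and 278 px), so I close on it.

{"name": "send_rows", "arguments": {
  "plan": [
    {"travel":[0,0,0],"delta_rot":[0,0,0],"fingers":1},
    {"travel":[0,0,0],"delta_rot":[0,0,0],"fingers":1},
    {"travel":[0,0,0],"delta_rot":[0,0,0],"fingers":1},
    {"travel":[0,0,0],"delta_rot":[0,0,0],"fingers":1},
    {"travel":[0,0,0],"delta_rot":[0,0,0],"fingers":1},
    {"travel":[0,0,0],"delta_rot":[0,0,0],"fingers":1}
  ],
  "grip_force": 20
}}

```text
clock: 23.38
eef_pos: [514.3, -130.8, 58.5]
eef_rot: [-3.141, 0.0, 1.274]
wrist_force: [-5.4, 0.5, 4.6]
finger_gap: 13.7
```

Gripped (13.7 mm). Now the arc about the pivot.

{"name": "send_rows", "arguments": {
  "plan": [
    {"travel":[0.13,-3.6,0],"delta_rot":[0,0,4],"fingers":1},
    {"travel":[0.13,-3.6,0],"delta_rot":[0,0,4],"fingers":1},
    {"travel":[0.13,-3.6,0],"delta_rot":[0,0,4],"fingers":1},
    {"travel":[0.13,-3.6,0],"delta_rot":[0,0,4],"fingers":1},
    {"travel":[0.13,-3.6,0],"delta_rot":[0,0,4],"fingers":1},
    {"travel":[0.13,-3.6,0],"delta_rot":[0,0,4],"fingers":1},
    {"travel":[0.13,-3.6,0],"delta_rot":[0,0,4],"fingers":1},
    {"travel":[0.13,-3.6,0],"delta_rot":[0,0,4],"fingers":1},
    {"travel":[0.13,-3.6,0],"delta_rot":[0,0,4],"fingers":1},
    {"travel":[0.13,-3.6,0],"delta_rot":[0,0,4],"fingers":1}
  ]
}}

```text
clock: 24.62
eef_pos: [486.0, -110.9, 58.6]
eef_rot: [3.14, 0.002, 0.573]
wrist_force: [-8.1, -12.2, 4.2]
finger_gap: 13.5
```

{"name": "send_rows", "arguments": {
  "plan": [
    {"travel":[-0.3,-3.6,0],"delta_rot":[0,0,4],"fingers":1},
    {"travel":[-0.3,-3.6,0],"delta_rot":[0,0,4],"fingers":1},
    {"travel":[-0.1,-3.6,0],"delta_rot":[0,0,4],"fingers":1},
    {"travel":[0,-3.6,0],"delta_rot":[0,0,4],"fingers":1},
    {"travel":[0,-3.6,0],"delta_rot":[0,0,4],"fingers":1},
    {"travel":[0,-3.6,0],"delta_rot":[0,0,4],"fingers":1},
    {"travel":[0,-3.6,0],"delta_rot":[0,0,4],"fingers":1}
  ]
}}

```text
clock: 25.5
eef_pos: [477.0, -87.3, 58.6]
eef_rot: [3.14, -0.0, 0.084]
wrist_force: [-2.6, -8.1, 1.3]
finger_gap: 13.5
```

{"name": "send_rows", "arguments": {
  "plan": [
    {"travel":[0.1,-2.7,0],"delta_rot":[0,0,3],"fingers":1},
    {"travel":[0.1,-2.7,0],"delta_rot":[0,0,3],"fingers":1},
    {"travel":[0.1,-2.7,0],"delta_rot":[0,0,3],"fingers":1},
    {"travel":[0,-1.5,0],"delta_rot":[0,0,2],"fingers":1},
    {"travel":[0,0,0],"delta_rot":[0,0,0],"fingers":1}
  ]
}}

```text
clock: 26.12
eef_pos: [476.9, -77.5, 58.5]
eef_rot: [3.141, 0.0, -0.106]
wrist_force: [-4.5, -5.8, 4.0]
finger_gap: 13.7
```

{"name": "send_rows", "arguments": {
  "plan": [
    {"travel":[0,-0.8,0],"delta_rot":[0,0,1],"fingers":1},
    {"travel":[0,-0.8,0],"delta_rot":[0,0,1],"fingers":1},
    {"travel":[0,0,0],"delta_rot":[0,0,0],"fingers":1}
  ]
}}

```text
clock: 26.5
eef_pos: [477.0, -75.9, 58.5]
eef_rot: [3.141, 0.0, -0.14]
wrist_force: [-4.1, -6.0, 3.4]
finger_gap: 13.5
```

{"name": "send_rows", "arguments": {
  "plan": [
    {"travel":[0,-0.8,0],"delta_rot":[0,0,0.8],"fingers":1},
    {"travel":[0,-0.8,0],"delta_rot":[0,0,0.8],"fingers":1},
    {"travel":[0,0,0],"delta_rot":[0,0,0],"fingers":1}
  ]
}}

```text
clock: 26.88
eef_pos: [477.2, -74.7, 58.5]
eef_rot: [3.14, 0.0, -0.168]
wrist_force: [-6.0, -8.7, 4.1]
finger_gap: 13.8
```

{"name": "send_rows", "arguments": {
  "plan": [
    {"travel":[0,-0.8,0],"delta_rot":[0,0,0],"fingers":1},
    {"travel":[0,-0.8,0],"delta_rot":[0,0,0],"fingers":1},
    {"travel":[0,0,0],"delta_rot":[0,0,0],"fingers":1}
  ]
}}

```text
clock: 27.25
eef_pos: [477.3, -74.4, 58.5]
eef_rot: [3.138, 0.001, -0.168]
wrist_force: [-8.9, -21.9, 4.3]
finger_gap: 13.5
```

{"name": "send_rows", "arguments": {
  "plan": [
    {"travel":[0,0.5,0],"delta_rot":[0,0,0],"fingers":1},
    {"travel":[0,0.3,0],"delta_rot":[0,0,0],"fingers":1},
    {"travel":[0,0,0],"delta_rot":[0,0,0],"fingers":-0.2},
    {"travel":[0,0,0],"delta_rot":[0,0,0],"fingers":-0.2},
    {"travel":[0,0,0],"delta_rot":[0,0,0],"fingers":-0.2},
    {"travel":[0,0,0],"delta_rot":[0,0,0],"fingers":-0.2},
    {"travel":[0,0,0],"delta_rot":[0,0,0],"fingers":-0.2},
    {"travel":[0,0,-10],"delta_rot":[0,0,0],"fingers":-0.2},
    {"travel":[0,0,-30],"delta_rot":[0,0,0],"fingers":-0.2},
    {"travel":[0,0,-40],"delta_rot":[0,0,0],"fingers":-0.2},
    {"travel":[0,0,-40],"delta_rot":[0,0,0],"fingers":-0.2},
    {"travel":[0,0,-40],"delta_rot":[0,0,0],"fingers":-0.2},
    {"travel":[0,0,0],"delta_rot":[0,0,0],"fingers":-0.2}
  ]
}}

```text
clock: 28.88
eef_pos: [478.6, -73.2, 221.8]
eef_rot: [3.141, -0.006, -0.168]
wrist_force: [0.0, -0.1, -0.9]
finger_gap: 56.4
```

```bash

python3 - <<'E'
from h import *
s=manip.read_state(); print(s['eef_pos'],s['wrist_force'],s['finger_gap'])
c=camera("scene");cv2.imwrite("pics/s7.png",cv2.resize(c["color"][160:300,200:387,::-1],None,fx=4,fy=4,interpolation=cv2.INTER_CUBIC))
P=cloud(c).reshape(-1,3); x,y,z=P.T
m=(z>40)&(z<90)&(x>450)&(x<505)&(y>-110)&(y<-40); print(m.sum(),np.median(P[m],0))
for t in("tray","jar","reagent"): print(t,[(np.round(W(c,d["at"])).tolist(),round(d["confidence"],2)) for d in tip_of(t,"scene")[:1]])
E
```

```text
[478.62948296 -73.21400207 221.79168624] [ 0.03009317 -0.07337054 -0.85544035] 56.35663482394843
47 [481.1436298  -70.31220946  65.60601791]
tray [([658.0, 125.0, -3.0], 0.67)]
jar [([725.0, 72.0, -3.0], 0.71)]
reagent [([650.0, -214.0, -2.0], 0.62)]
```

View pics/s7.png

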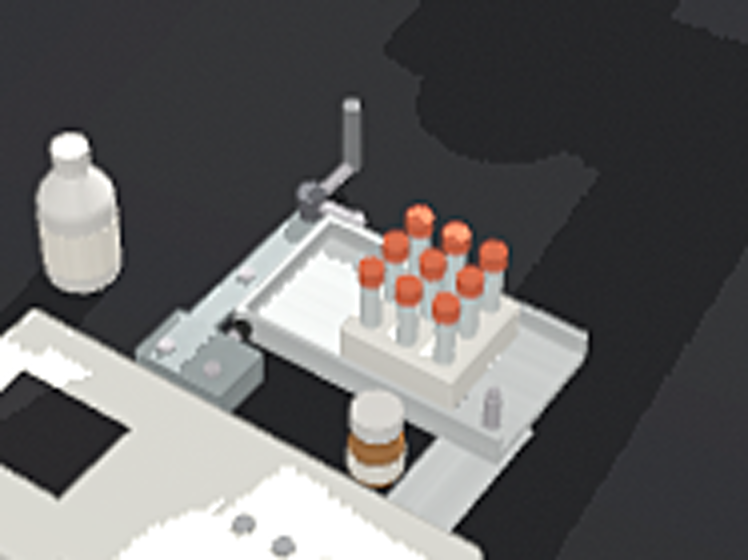

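The latch leg points to dock -y, with the nose on the near rim (350,217). The tray bears on the buffer (240,328) and the bystanders haven't moved, so I'm handing it in.

```bash
python3 -c "
from h import *
print(manip.sign_off(), manip.read_state()['clock'])"
```

```text
the job is handed in; nothing more can be done
the job is handed in; nothing more can be done
```

The tray is docked and latched, and I handed the job in at about 29 s; no verdict is reported. I swung the tray round on its pin to the buffer and pressed at about 11–12 N (wrist force) for 1.5 s. The highest force I read on the tray was about 12 N. I eased off at about 1 mm/s, then gripped the lever's handle, turned it to its stop and let go.

**Latch:** the lever stopped dead, at about 22 N on the handle. The last picture shows it closed, with its nose on the tray's near rim. From the handle's position I work out about 1.6 rad, roughly 0.05–0.1 rad past the 1.57 stop, which I put down to camera and pivot position error.

**Tray:** it lies against the buffer, and its measured origin is within about 5 mm of its reading at the start. That matches the networks' 4 mm accuracy, so it doesn't prove the 5 mm limit on the hole. I judged it flat by eye only. Its heading was about 0.01–0.02 rad off the dock's while pressed, and I did not measure it again after latching.

**Surroundings:** the jar and the reagent bottle read within about 3–5 mm of their starting positions. I did not re-measure the foam rack and can, and the arm never went near them at bench height. The gripper ended open, about 220 mm up and touching nothing.

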